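# Slide the drip pan across the warming plate, then hold the dipper slanted over it

## Task

The steel dipper has just been rinsed and has to drip off into the pan. First slide the pan sideways along the warming plate, without lifting it, from its marked ring onto the middle of the other, empty ring and let go of it; then draw the dipper (the tool with the thick cylindrical grip) up out of its holder, turn it until it slants at about 45 degrees, to whichever side suits, with the cup end lowest, and keep it raised with the cup over the middle of the pan, a few centimetres above the rim and touching nothing. Finish while still holding it there, and leave the other things on the bench as they are.

Things in the scene. Friction and masses are not known exactly. Their poses are not given: they have to be found in the camera images.
- pan: Round open stainless pan, outer diameter 130, height 60, wall 3, floor 5, about 0.6 kg (varies), with one straight black handle; stands on the warming plate on its marked ring. Origin: centre of its underside, z up, so the origin's height is 25 above the table. The handle (100 long, 18 wide, 12 thick, level) sticks out along the pan's own -x, roughly towards the robot.
- pan_handle (a point): The point to grip on the pan's handle: centre of its cross-section, 118 from the pan's axis along the pan's own -x, 48 above the pan's underside (73 above the table). The handle is 18 wide and 12 thick here and runs along this point's x axis.
- pan_rim (a point): Centre of the pan's open mouth at rim height, 60 above its underside (85 above the table); inner diameter 124.
- ring_goal_mark (a point): Centre of the empty marked ring (thin printed grey ring, outer diameter 148) on the flat black warming plate, where the pan must go. The plate is fixed, 210 x 370, its top 25 above the table. The ring markings are flat, nothing stands in the way between the rings, which are 170 apart.
- dipper_grip (a point): Middle of the dipper's round aluminium grip (diameter 22, 52 long, so 26 either way along its z), a plain thick cylinder. z runs along the dipper from cup to grip, vertical while in the holder; this point is then 126 above the table. The dipper is 146 long and about 0.13 kg (varies).
- dipper_cup (a point): Centre of the underside of the dipper's small steel cup (diameter 28, 28 high), the dipper's lower end; 120 below the middle of the grip along the dipper; a thin rod of diameter 8 joins them. z as for the grip.
- holder_mouth (a point): Centre of the mouth of the holder in which the dipper stands: a fixed upright steel sleeve, outer diameter 42, bore 34, its mouth 72 above the table, its inner floor 6 above the table. Two like holders stand near it with other tools, all holders at least 75 apart between centres.
- spatula: Bystander: steel spatula, 125 long, flat blade 22 wide on top, upright in a second holder. Origin: centre of its foot, 6 above the table; its top is 131 above the table.
- rod: Bystander: rod with a ball of diameter 20 on top, 122 long, upright in a third holder. Origin: centre of its foot, 6 above the table; its top is 128 above the table.
- jar: Bystander: small amber jar with white cap, diameter 38, height 55. Origin: centre of its underside.
- bottle: Bystander: white bottle, diameter 60, height 130. Origin: centre of its underside.
- beaker: Bystander: small glass beaker, diameter 60, height 75. Origin: centre of its underside.
- tipbox: Bystander: grey box 85 x 120 x 50. Origin: centre of its underside.
- bowl: Bystander: white bowl, diameter 100, height 40. Origin: centre of its underside.
There are look-alikes about, which are no part of the job. What is shaped like the part that bears dipper_grip but blue is not meant.

How it is judged:
On the way, in this order (a step that is already met when the one before it is completed fails the run):
1. the pan stands on the other ring, let go (horizontal distance between pan and ring_goal_mark below 0.015 m and height (world z) of pan below 0.029 m and linear speed of pan below 0.02 m/s and contact force between pan and the fingers below 0.3 N), for 0.2 s.
2. the dipper is drawn right out of its holder and held (height (world z) of dipper_cup above 0.08 m and contact force between dipper and the fingers above 1 N), for 0.2 s.
At the end, for the whole second after the job is handed in: The pan stands flat on the goal ring, centre within 15 mm, not touched; the gripper holds the dipper still, slanting 31 to 59 degrees from upright with the cup end lowest, the cup's underside within 45 mm of the pan's axis and 14 to 115 mm above the rim, not touching the pan (horizontal distance between pan and ring_goal_mark below 0.015 m and height (world z) of pan below 0.029 m and angle between pan's own z axis and vertical below 0.06 rad and contact force between pan and the arm below 0.3 N and contact force between pan and the fingers below 0.3 N and angle between dipper_grip's own z axis and vertical between 0.54 and 1.03 rad and horizontal distance between dipper_cup and pan_rim below 0.045 m and height (world z) of dipper_cup between 0.099 and 0.2 m and height (world z) of dipper_grip above 0.15 m and contact force between dipper and the fingers above 1 N and contact force between dipper and pan below 0.1 N and linear speed of dipper below 0.03 m/s and angular speed of dipper below 0.2 rad/s); the arm keeps its last pose, push and grip.
It fails at once if the pan is lifted off the warming plate or tipped (height (world z) of pan above 0.033 m or angle between pan's own z axis and vertical above 0.12 rad).
It fails at once if another thing on the bench is moved or knocked over (distance of any of spatula, rod, jar, bottle, beaker, tipbox, bowl from where it was at the start of the episode above 0.025 m or angle between any of jar, bottle's own z axis and vertical above 0.5 rad).
It also fails if it takes over 56 s, if anything falls off the work surface, if the arm or the gripper's body presses on something with over 40 N, if the wrist force passes 120 N, or if a joint passes its speed limit or range.

## Robot

A 6-joint arm with a two-finger parallel gripper is mounted at the origin on the work surface. World frame = base frame: x ahead of the robot, y to its left, z up, the work surface at z = 0. Lengths are in m, angles in rad, forces in N, time in s.
With the tool pointing down it reaches from about 0.35 to 1 m from the base axis. Payload 7.1 kg.
Tool frame: the origin (TCP) lies at the very end of the fingers, on their centre line; the grasp point (between the pads) lies grasp_offset behind it (grasp_offset is the distance from the TCP to the grasp point, in m); z points along the fingers, y is the line along which they close (so a half turn about z gives the same grasp; the last joint's range is limited). The gripper opens to 85 mm and grips with 20 to 120 N. Pads are 22 mm wide; open, the fingers measure 114 mm over their backs; the gripper's body (76 mm by 85 mm) begins 54 mm behind the grasp point. The pads swing forward as they close: fully open they stand 13 mm farther back than shut.
Start: joints at [-1.226, 0.423, 1.63, -0, 1.089, -0.019], TCP at [0.222, -0.584, 0.231] pointing down, gripper open.
Joint ranges: [-3, 3], [-0.9, 2.11], [0.09, 2.58], [-1.31, 4.45], [0.11, 2.69], [-2.54, 2.54]. Speed limits (rad/s): [2.39, 2.39, 3.01, 3.14, 3.14, 3.14].

## Interface

Orientations are given as a rotation vector (axis times angle).
In Python, from bench import sense, camera, camera_model, hand_in, boxes_of, outline_of, grasp_offset gives the robot as it stands.
- The arm moves only by the tool arm_command, never from a script. Its argument "steps" is a list of rows, each a list of 5 numbers: the shift along the tool's x, y, z in m, then the turn about the tool's z in rad, then the opening, from 0 (shut) to 1 (fully open). In form: [[x, y, z, yaw, jaw], ...]. A call has 1 to 10 rows; each row shifts and turns the commanded pose from where the row before left it, along the tool's axes as they then stand; what a row does not reach is not made up. A row lasts 1/12 s, in which the tool goes at most 41.7 mm and 7.16 degrees, less where a joint would pass 70% of its speed; a pose out of reach is approached as far as the arm can. A call with a gripper value outside its range is refused whole. The fingers move at their own pace and stop on an object; the grip force is fixed at half the most. Time passes only in rows, so rows that do not move let the fingers close. It gives the time, the measured TCP pose, the force, the opening and the grip force at its end, in the units of the state.
- sense(): the state, without advancing time (a new reading comes with each control period).
- camera(name): name is "scene" or "top"; returns the picture (480x640x3 uint8, blue, green, red); there is no depth.
- camera_model(name): a dict with "fx", "fy", "cx", "cy" (pixels), "R" (3x3) and "t" (3): a world point X has camera coordinates R X + t. Camera axes: x right, y down, z forward; pixel columns grow to the right and rows downward; lengths in m; the calibration is good to about 2 mm. A picture is of the moment at which its call begins. camera_model takes no time and is no camera call.
- hand_in(): hands the job in; it is judged then, once.
Trained networks look in the newest picture that a camera, given by its name, has taken for a name from the list of things; names that differ only in an ending like _2 or _b are one class to them, and where a whole thing is asked for, a point or a joint stands for the part that bears it (a point fixed in the world has none). Each returns a list of dicts, best first, with "p" (0 to 1); they miss things now and then, are a little off and sometimes report something else, mostly with a low value. They report only what shows in the picture. A call takes as long as a camera call. They do not tell look-alikes from the thing itself.
- boxes_of(camera, target): "centre" ([row, column] in pixels, amid what is visible of it).
- outline_of(camera, target): "region" (480x640 bool, what is visible of it) and "centre" ([row, column] in pixels, amid what is visible of it).
The state is a dict: "t": time; "q": joint angles; "joint_velocities": joint speeds; "tau": joint torques, N m; "ee_pos": TCP position; "tool_rot": TCP orientation; "contact_force": force on the tool from outside, world axes, zero at the start; "ft_torque": the same for the moment, N m; "finger_gap": opening from 0.0 (shut) to 1.0 (fully open); "grip_force": force on a finger pad.
Only numpy, scipy, OpenCV 4.12 (cv2) and the standard library are available. Lean on these libraries where they do the work, as an engineer would, in place of code of your own. Each camera call takes 0.05 s, during which the arm holds its last target. There are 200 camera calls.

## Working session

There is one attempt and no reset: what is moved stays moved. The work goes in short steps, Python scripts to look and compute and a tool call to move; the robot and the scene stay as the last step left them, time stands still between calls to the robot, and variables do not carry over. Pictures are saved under pics/ and viewed, at most 10 in all, crops included, and the job is handed in when it is done.

Besides the shell and the picture viewer there is one more tool, called after "Emit:" in YAML: its name, and indented under it one key for each argument. arm_command: Moves the arm, as the interface text tells. Its arguments: {"type":"object","properties":{"steps":{"type":"array","items":{"type":"array","items":{"type":"number"}}}},"required":["steps"]}

```bash
ls; mkdir -p pics; cat > h.py <<'E'
import numpy as np, cv2
from bench import *
from scipy.spatial.transform import Rotation as Ro
def ray(cam,rc,z):
    m=camera_model(cam);R=np.array(m["R"]);t=np.array(m["t"])
    d=R.T@np.array([(rc[1]-m["cx"])/m["fx"],(rc[0]-m["cy"])/m["fy"],1]);c=-R.T@t
    return c+d*(z-c[2])/d[2]
def proj(cam,X):
    m=camera_model(cam);p=np.array(m["R"])@np.array(X)+np.array(m["t"])
    return [m["fy"]*p[1]/p[2]+m["cy"],m["fx"]*p[0]/p[2]+m["cx"]]
E
python3 - <<'E'
from h import *
s=sense();print(s["ee_pos"],s["tool_rot"],grasp_offset,s["finger_gap"],s["t"])
print(np.round(Ro.from_rotvec(s["tool_rot"]).as_matrix(),3))
for c in("scene","top"):
    cv2.imwrite(f"pics/{c}0.png",camera(c))
    m=camera_model(c);print(c,-np.array(m["R"]).T@m["t"])
H=dict(pan=.05,pan_handle=.073,pan_rim=.085,ring_goal_mark=.025,dipper_grip=.126,dipper_cup=.1,holder_mouth=.072,spatula=.1,rod=.118,jar=.055,bottle=.13,beaker=.04,tipbox=.05,bowl=.04)
for n,z in H.items():
    for c in("scene","top"):
        for b in boxes_of(c,n)[:4]:
            print(n,c,round(b["p"],2),np.round(b["centre"]),np.round(ray(c,b["centre"],z),3))
E
```

```text
pics
[ 0.2222274  -0.58356045  0.23051986] [-3.08821627e+00 -5.68051743e-01  4.18419775e-04] 0.0187 0.9989098632057989 0.0
[[ 0.935  0.356 -0.001]
 [ 0.356 -0.935  0.001]
 [ 0.    -0.002 -1.   ]]
scene [1.09635004 0.66742601 0.86259368]
top [ 0.50676635 -0.06591359  1.26877429]
pan scene 0.79 [252. 303.] [ 0.584 -0.092  0.05 ]
pan top 0.8 [237. 330.] [ 0.586 -0.094  0.05 ]
pan_handle scene 0.81 [249. 300.] [ 0.599 -0.082  0.073]
pan_handle top 0.7 [237. 329.] [ 0.586 -0.091  0.073]
pan_handle top 0.52 [198. 253.] [0.689 0.098 0.073]
pan_rim scene 0.75 [398. 376.] [0.724 0.358 0.085]
pan_rim scene 0.67 [248. 303.] [ 0.598 -0.07   0.085]
pan_rim scene 0.59 [175. 284.] [ 0.452 -0.391  0.085]
pan_rim top 0.82 [238. 330.] [ 0.582 -0.095  0.085]
ring_goal_mark scene 0.88 [222. 277.] [ 0.557 -0.267  0.025]
ring_goal_mark scene 0.32 [323. 306.] [0.703 0.096 0.025]
ring_goal_mark top 0.69 [249. 392.] [ 0.554 -0.256  0.025]
dipper_grip scene 0.8 [290. 355.] [0.608 0.148 0.126]
dipper_grip scene 0.58 [301. 376.] [0.592 0.199 0.126]
dipper_grip top 0.68 [248. 253.] [0.56  0.091 0.126]
dipper_gri
[... 694 characters left out ...]
.055]
jar scene 0.67 [249. 305.] [ 0.578 -0.092  0.055]
jar top 0.48 [195. 256.] [0.697 0.092 0.055]
bottle scene 0.89 [327. 278.] [0.803 0.144 0.13 ]
bottle top 0.77 [171. 254.] [0.745 0.087 0.13 ]
beaker scene 0.96 [399. 373.] [0.708 0.338 0.04 ]
beaker scene 0.16 [287. 409.] [0.433 0.156 0.04 ]
beaker top 0.79 [195. 155.] [0.706 0.354 0.04 ]
tipbox scene 0.97 [174. 283.] [ 0.424 -0.446  0.05 ]
tipbox scene 0.72 [302. 376.] [0.542 0.155 0.05 ]
tipbox top 0.57 [308. 480.] [ 0.397 -0.473  0.05 ]
bowl scene 0.93 [204. 221.] [ 0.661 -0.421  0.04 ]
bowl scene 0.53 [249. 304.] [ 0.569 -0.107  0.04 ]
bowl top 0.58 [210. 456.] [ 0.649 -0.424  0.04 ]
bowl top 0.24 [237. 331.] [ 0.588 -0.099  0.04 ]
```

View pics/top0.png

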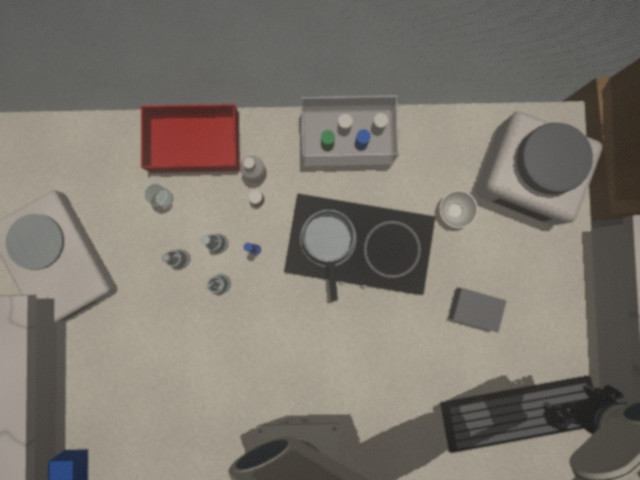

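View pics/scene0.png

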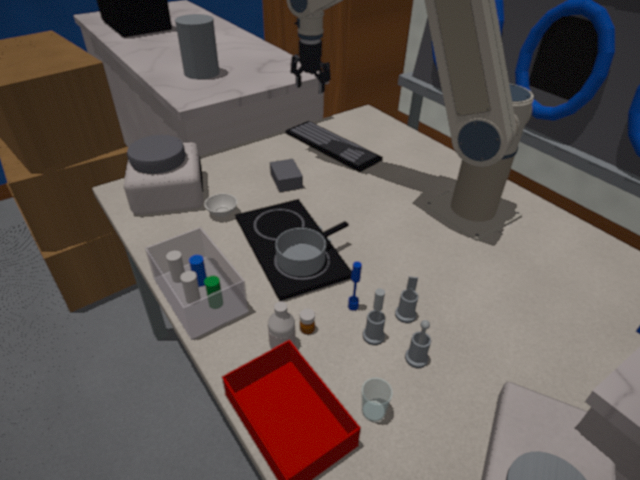

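The top view shows the pan at (328,238) on the black plate, its handle running to (332,298), and the empty ring at (392,249). In the scene view the dipper with the light grip is at (375,320), the spatula at (408,300), the ball rod at (420,345), and a blue look-alike at (355,285). The moves can't tilt the tool, so I'll pivot the dipper in the jaws against the rim of its sleeve.

```bash
python3 - <<'E'
from h import *
for c in("top","scene"):
    im=camera(c);g=cv2.cvtColor(im,cv2.COLOR_BGR2GRAY)
    for n in("pan","dipper_grip","ring_goal_mark"):
        for o in outline_of(c,n)[:4]:
            r=o["region"]
            if r is None or r.sum()<5: continue
            ys,xs=np.nonzero(r);print(c,n,round(o["p"],2),np.round(o["centre"],1),r.sum(),xs.min(),xs.max(),ys.min(),ys.max())
            if n=="pan" and c=="top" and r.sum()>500:
                b=ys>ys.min()+62
                P=np.array([ray(c,(y+.0,x+.0),.079)[:2] for y,x in zip(ys[b],xs[b])])
                if len(P)>10:
                    v,p0=np.linalg.svd(P-P.mean(0))[2][0],P.mean(0);print("handle",p0,v,len(P),P.min(0),P.max(0))
                m=r.astype(np.uint8);m=cv2.morphologyEx(m,cv2.MORPH_OPEN,np.ones((21,21)))
                y2,x2=np.nonzero(m);print("disc",y2.mean(),x2.mean(),ray(c,(y2.mean(),x2.mean()),.08),m.sum())
            if n=="dipper_grip":
                for z in(.126,.152):print("  z",z,ray(c,o["centre"],z))
    if c=="top":
        dk=((g<45)*255).astype(np.uint8)[180:310,270:450]
        ct=max(cv2.findContours(dk,0,2)[0],key=cv2.contourArea)
        print(cv2.minAreaRect(ct))
        cv2.imwrite("pics/c1.png",cv2.resize(im[180:310,150:450],None,fx=2.66,fy=2.66,interpolation=2))
    else: cv2.imwrite("pics/c2.png",cv2.resize(im[240:400,320:460],None,fx=3.7,fy=3.7,interpolation=2))
E
```

```text
top pan 0.95 [238.5 330.5] 2362 303 354 210 299
handle [ 0.46543241 -0.09899925] [-0.99672977 -0.08080694] 155 [ 0.4305911  -0.10640035] [ 0.49526555 -0.08951387]
disc 234.94597298649325 328.5887943971986 [ 0.59006394 -0.09086363  0.08      ] 1999
top dipper_grip 0.72 [242.6 208.9] 146 202 219 235 246
  z 0.126 [0.57453456 0.19653324 0.126     ]
  z 0.152 [0.57299272 0.19056214 0.152     ]
top dipper_grip 0.43 [246.9 252.3] 145 244 260 243 253
  z 0.126 [0.56203687 0.09316224 0.126     ]
  z 0.152 [0.56077937 0.08954301 0.152     ]
top dipper_grip 0.37 [244.9 219.6] 253 207 228 233 252
  z 0.126 [0.56848757 0.17108941 0.126     ]
  z 0.152 [0.56708331 0.1656972  0.152     ]
top ring_goal_mark 0.64 [250.5 394.9] 2480 365 420 221 276Traceback (most recent call last):
  File "<stdin>", line 20, in <module>
ValueError: max() iterable argument is empty
```

```bash
python3 - <<'E'
from h import *
im=camera("top");g=cv2.cvtColor(im,cv2.COLOR_BGR2GRAY)
print("ringbbox",ray("top",(248.5,392.5),.025))
print("pan bbox disc", ray("top",(237.5,328.5),.085))
big=cv2.resize(g,None,fx=4,fy=4,interpolation=2)
for nm,(x0,x1,y0,y1),z in (("goal",(360,426,215,282),.025),("pan",(296,360,205,270),.085)):
    sub=cv2.medianBlur(big[y0*4:y1*4,x0*4:x1*4],5)
    cs=cv2.HoughCircles(sub,cv2.HOUGH_GRADIENT,1.5,8,param1=80,param2=40,minRadius=85,maxRadius=130)
    for c in (cs[0][:4] if cs is not None else []):
        rc=((c[1]/4+y0),(c[0]/4+x0));print(nm,np.round(rc,1),c[2]/4,np.round(ray("top",rc,z),4))
cv2.imwrite("pics/c1.png",cv2.resize(im[180:310,150:450],None,fx=2.66,fy=2.66,interpolation=2))
im=camera("scene")
for n in("dipper_grip",):
    for o in outline_of("scene",n)[:3]:
        ys,xs=np.nonzero(o["region"]);print(n,round(o["p"],2),np.round(o["centre"],1),len(xs),xs.min(),xs.max(),ys.min(),ys.max(),ray("scene",o["centre"],.126))
cv2.imwrite("pics/c2.png",cv2.resize(im[240:400,320:460],None,fx=3.7,fy=3.7,interpolation=2))
E
```

```text
ringbbox [ 0.55493186 -0.25812174  0.025     ]
pan bbox disc [ 0.58335926 -0.09039621  0.085     ]
pan [237.8 327.7] 22.825 [ 0.5826 -0.0884  0.085 ]
dipper_grip 0.78 [281.9 355.4] 382 348 361 261 310 [0.59176894 0.13005512 0.126     ]
dipper_grip 0.67 [285.6 409.4] 185 406 416 276 299 [0.49963719 0.20695273 0.126     ]
dipper_grip 0.59 [303.7 373.4] 261 373 384 288 321 [0.60119364 0.20245704 0.126     ]
```

View pics/c1.png

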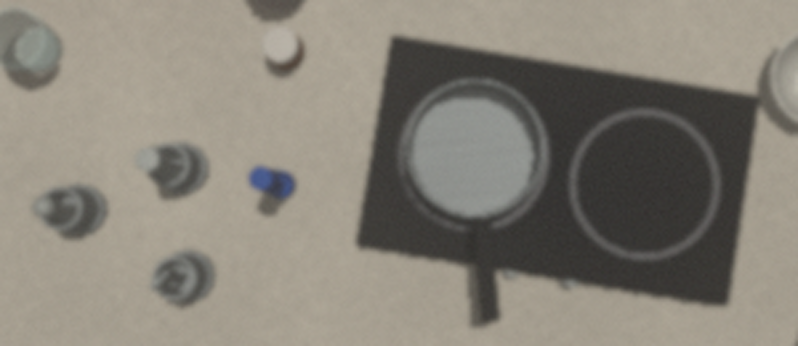

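View pics/c2.png

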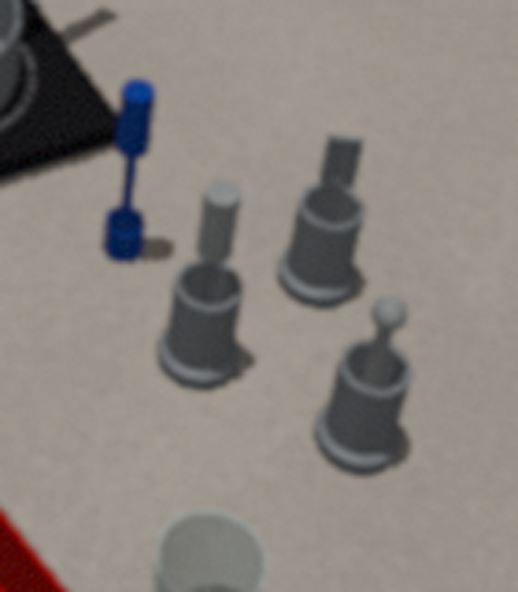

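```bash
python3 - <<'E'
from h import *
f=lambda x,y:(180+y/2.66,150+x/2.66)
q=lambda x,y:(240+y/3.7,320+x/3.7)
for n,p,z in(("goal",f(645,184),.025),("panring",f(474,155),.025),("floor",f(474,157),.03),("handle_tip",f(484,322),.079),("plate",f(558.5,171),.025),("diptop",f(148,160),.152),("sleeve",f(177,167),.072),("spat_sleeve",f(183,278),.072),("rod_sleeve",f(74,210),.072),("blue_top",f(262,178),.146),("plate1",f(358,246),.025),("plate2",f(728,304),.025)):
    print(n,np.round(ray("top",p,z),4))
for n,p,z in(("diptop",q(223,190),.152),("sleeve",q(208,284),.072),("spat",q(332,205),.072),("rod",q(374,365),.072),("blue_top",q(138,90),.146)):
    print("s",n,np.round(ray("scene",p,z),4))
E
```

```text
goal [ 0.5532 -0.258   0.025 ]
panring [ 0.5852 -0.0908  0.025 ]
floor [ 0.583  -0.0907  0.03  ]
handle_tip [ 0.4257 -0.0956  0.079 ]
plate [ 0.5678 -0.1734  0.025 ]
diptop [0.5789 0.1981 0.152 ]
sleeve [0.5769 0.1899 0.072 ]
spat_sleeve [0.4726 0.1853 0.072 ]
rod_sleeve [0.5385 0.2866 0.072 ]
blue_top [0.5612 0.0993 0.146 ]
plate1 [0.4986 0.0244 0.025 ]
plate2 [ 0.4341 -0.3358  0.025 ]
s diptop [0.5838 0.2006 0.152 ]
s sleeve [0.5852 0.2014 0.072 ]
s spat [0.4777 0.1968 0.072 ]
s rod [0.5461 0.3014 0.072 ]
s blue_top [0.5665 0.1035 0.146 ]
```

Emit:
arm_command:
  steps:
    - [0, 0, 0, 0.1, 1]
    - [0, 0, 0, 0.1, 1]
    - [0, 0, 0, 0.1, 1]
    - [0.02, -0.03, 0, 0, 1]
    - [0.02, -0.03, 0, 0, 1]
    - [0.02, -0.03, 0, 0, 1]
    - [0.02, -0.03, 0, 0, 1]
    - [0.02, -0.03, 0, 0, 1]
    - [0.02, -0.03, 0, 0, 1]
    - [0.02, -0.03, 0, 0, 1]

```text
t: 2.68
ee_pos: [0.3493, -0.3641, 0.2315]
tool_rot: [3.14, 0.1, 0.0]
contact_force: [0.6, -0.3, 0.7]
finger_gap: 1.001
grip_force: 0.0
```

Emit:
arm_command:
  steps:
    - [0.018, -0.03, 0, 0, 1]
    - [0.018, -0.03, 0, 0, 1]
    - [0.018, -0.03, 0, 0, 1]
    - [0.018, -0.03, 0, 0, 1]
    - [0.018, -0.03, 0, 0, 1]
    - [0.018, -0.03, 0, 0, 1]
    - [0.018, -0.03, 0, 0, 1]
    - [0, -0.025, 0, 0, 1]
    - [0, 0, 0, 0, 1]

```text
t: 3.43
ee_pos: [0.4595, -0.1194, 0.2312]
tool_rot: [-3.139, -0.106, 0.001]
contact_force: [-1.1, -0.3, 0.5]
finger_gap: 1.001
grip_force: 0.0
```

Emit:
arm_command:
  steps:
    - [0.008, -0.021, 0, 0, 1]
    - [0, 0, 0.03, 0, 1]
    - [0, 0, 0.035, 0, 1]
    - [0, 0, 0.035, 0, 1]
    - [0, 0, 0.025, 0, 1]
    - [0, 0, 0, 0, 1]

```text
t: 3.93
ee_pos: [0.4629, -0.1011, 0.1023]
tool_rot: [-3.138, -0.1, 0.012]
contact_force: [-0.3, 0.3, 0.7]
finger_gap: 1.002
grip_force: 0.0
```

```bash
python3 - <<'E'
from h import *
im=camera("top");s=sense();print(s["ee_pos"])
a=cv2.resize(im[200:320,280:440],None,fx=2.5,fy=2.5,interpolation=2)
im=camera("scene");b=cv2.resize(im[190:310,240:400],None,fx=2.5,fy=2.5,interpolation=2)
p=s["ee_pos"];print(proj("top",p),proj("scene",p))
cv2.imwrite("pics/d1.png",np.hstack([a,b]))
E
```

```text
[ 0.46433097 -0.10148114  0.10453789]
[np.float64(285.73951940225845), np.float64(334.3048128952032)] [np.float64(218.05266385511177), np.float64(337.40667449483175)]
```

View pics/d1.png

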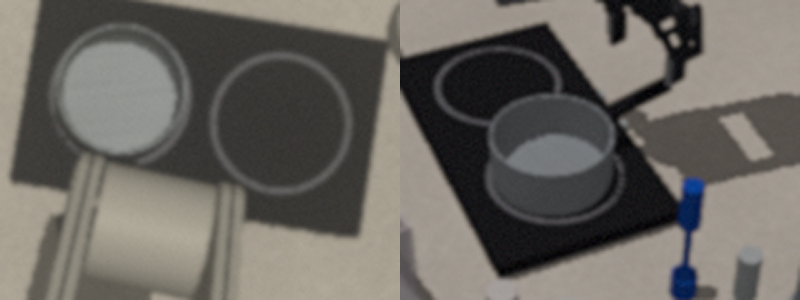

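The arm is over the handle. In the right half the handle runs from (610,110) to (680,80), between the two fingers.

Emit:
arm_command:
  steps:
    - [0, -0.002, 0.024, 0, 1]
    - [0, 0, 0.022, 0, 1]
    - [0, 0, 0, 0, 1]
    - [0, 0, 0, 0, 0.5]
    - [0, 0, 0, 0, 0.3]
    - [0, 0, 0, 0, 0.15]
    - [0, 0, 0, 0, 0]
    - [0, 0, 0, 0, 0]
    - [0, 0, 0, 0, 0]

```text
t: 4.78
ee_pos: [0.4663, -0.0996, 0.0611]
tool_rot: [3.14, 0.1, 0.001]
contact_force: [-1.1, -0.3, 6.4]
finger_gap: 0.19
grip_force: 60.1
```

Emit:
arm_command:
  steps:
    - [-0.002, 0.007, 0, 0, 0]
    - [-0.004, 0.016, 0, 0, 0]
    - [-0.004, 0.016, 0, 0, 0]
    - [-0.004, 0.016, 0, 0, 0]
    - [-0.004, 0.016, 0, 0, 0]
    - [-0.004, 0.016, 0, 0, 0]
    - [-0.004, 0.016, 0, 0, 0]
    - [-0.004, 0.016, 0, 0, 0]
    - [-0.004, 0.016, 0, 0, 0]
    - [-0.004, 0.016, 0, 0, 0]

```text
t: 5.62
ee_pos: [0.4378, -0.2526, 0.0607]
tool_rot: [-3.139, -0.102, -0.0]
contact_force: [2.1, 8.9, 5.3]
finger_gap: 0.191
grip_force: 60.2
```

Emit:
arm_command:
  steps:
    - [-0.003, 0.01, 0, 0, 0]
    - [-0.002, 0.004, 0, 0, 0]
    - [0, 0, 0, 0, 0]
    - [0, 0, 0, 0, 0]

```text
t: 5.95
ee_pos: [0.434, -0.2676, 0.0609]
tool_rot: [3.139, 0.1, 0.002]
contact_force: [-1.0, -0.7, 7.1]
finger_gap: 0.197
grip_force: 60.3
```

```bash
python3 - <<'E'
from h import *
im=camera("top");s=sense();print(s["ee_pos"],s["contact_force"])
for o in outline_of("top","pan")[:2]:
    ys,xs=np.nonzero(o["region"]);print(o["p"],len(xs),xs.min(),xs.max(),ys.min(),ys.max())
a=cv2.resize(im[200:320,280:440],None,fx=2.5,fy=2.5,interpolation=2)
im=camera("scene");b=cv2.resize(im[190:310,240:400],None,fx=2.5,fy=2.5,interpolation=2)
cv2.imwrite("pics/d2.png",np.hstack([a,b]))
E
```

```text
[ 0.43405315 -0.26759094  0.06097288] [-1.2718672  -1.36726039  7.26340139]
0.91 2217 370 422 221 284
```

View pics/d2.png

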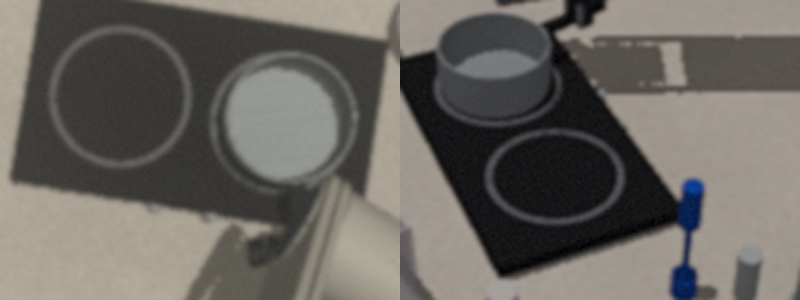

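The pan now sits centred on the goal ring: its floor is at (282,122) in the left half, which is about (393,249) in the full top view. Next I'll release it and go up.

Emit:
arm_command:
  steps:
    - [0, 0, 0, 0, 0.4]
    - [0, 0, 0, 0, 0.8]
    - [0, 0, 0, 0, 1]
    - [0, 0, 0, 0, 1]
    - [0, 0, -0.01, 0, 1]
    - [0, 0, -0.03, 0, 1]
    - [0, 0, -0.04, 0, 1]
    - [0, 0, -0.04, 0, 1]
    - [0, 0, -0.04, 0, 1]
    - [0, 0, -0.03, 0, 1]

```text
t: 6.93
ee_pos: [0.434, -0.2672, 0.2543]
tool_rot: [3.138, 0.1, 0.004]
contact_force: [0.4, -0.1, -0.7]
finger_gap: 0.998
grip_force: 0.0
```

```bash
python3 - <<'E'
from h import *
im=camera("top");s=sense();print(s["ee_pos"],s["contact_force"])
for o in outline_of("top","pan")[:1]:
    r=o["region"].astype(np.uint8);ys,xs=np.nonzero(r);print(o["p"],len(xs),xs.min(),xs.max(),ys.min(),ys.max(),ray("top",(ys.min()+26,(xs.min()+xs.max())/2),.085))
g=cv2.cvtColor(im,cv2.COLOR_BGR2GRAY);m=np.zeros_like(g);cv2.circle(m,(393,249),28,1,-1)
y,x=np.nonzero((g>105)&(m>0));print("floor",y.mean(),x.mean(),len(x),ray("top",(y.mean(),x.mean()),.03))
E
```

```text
[ 0.43649737 -0.26877799  0.25938338] [ 2.36249525 -1.17203935  3.73855382]
0.56 2441 369 422 220 299 [ 0.55866701 -0.25650421  0.085     ]
floor 248.49666868564506 392.21017565112055 1651 [ 0.55476307 -0.2565943   0.03      ]
```

Emit:
arm_command:
  steps:
    - [0.011, -0.03, 0, 0, 1]
    - [0.012, -0.031, 0, 0, 1]
    - [0.012, -0.031, 0, 0, 1]
    - [0.012, -0.031, 0, 0, 1]
    - [0.012, -0.031, 0, 0, 1]
    - [0.012, -0.031, 0, 0, 1]
    - [0.012, -0.031, 0, 0, 1]
    - [0.012, -0.031, 0, 0, 1]
    - [0.012, -0.031, 0, 0, 1]
    - [0.012, -0.031, 0, 0, 1]

```text
t: 7.87
ee_pos: [0.5323, 0.0507, 0.2499]
tool_rot: [3.14, 0.1, -0.002]
contact_force: [-0.1, -0.2, -0.0]
finger_gap: 1.003
grip_force: 0.0
```

Emit:
arm_command:
  steps:
    - [0.012, -0.031, 0, 0, 1]
    - [0.012, -0.031, 0, 0, 1]
    - [0.012, -0.031, 0, 0, 1]
    - [0.012, -0.031, 0, 0, 1]
    - [0.008, -0.025, 0, 0, 1]
    - [0, 0, 0, 0, 1]
    - [0, 0, 0, 0, 1]

```text
t: 8.45
ee_pos: [0.5784, 0.2022, 0.2495]
tool_rot: [3.139, 0.104, -0.002]
contact_force: [-0.8, 0.5, 0.6]
finger_gap: 0.996
grip_force: 0.0
```

Emit:
arm_command:
  steps:
    - [0.003, 0.002, 0.02, 0, 1]
    - [0, 0, 0.03, 0, 1]
    - [0, 0, 0.02, 0, 1]
    - [0, 0, 0, 0, 1]

```text
t: 8.78
ee_pos: [0.5787, 0.197, 0.1758]
tool_rot: [3.137, 0.098, -0.013]
contact_force: [-0.9, 0.5, -0.2]
finger_gap: 1.0
grip_force: 0.0
```

```bash
python3 - <<'E'
from h import *
im=camera("scene");s=sense();p=s["ee_pos"];print(p)
print("tcp px",proj("scene",p),"predicted grip top if below tcp",proj("scene",[p[0],p[1],.152]))
cv2.imwrite("pics/e1.png",cv2.resize(im[230:380,310:470],None,fx=3.75,fy=3.75,interpolation=2))
E
```

```text
[0.58007429 0.19757278 0.17815178]
tcp px [np.float64(281.0746229737441), np.float64(381.97448542999143)] predicted grip top if below tcp [np.float64(289.78494710561415), np.float64(380.63446761154205)]
```

View pics/e1.png

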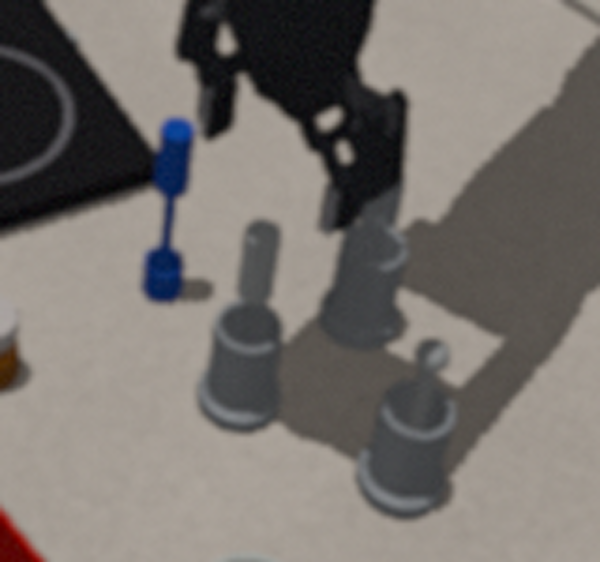

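The grip top is at (263,228) in the crop, within about a pixel of where I predicted it under the TCP. I'll descend with a 2 mm correction.

Emit:
arm_command:
  steps:
    - [0.002, -0.001, 0.02, 0, 1]
    - [0, 0, 0.03, 0, 1]
    - [0, 0, 0.017, 0, 1]
    - [0, 0, 0, 0, 1]
    - [0, 0, 0, 0, 0.6]
    - [0, 0, 0, 0, 0.3]
    - [0, 0, 0, 0, 0]
    - [0, 0, 0, 0, 0]
    - [0, 0, 0, 0, 0]
    - [0, 0, 0, 0, 0]

```text
t: 9.67
ee_pos: [0.5849, 0.2005, 0.1146]
tool_rot: [3.14, 0.101, 0.003]
contact_force: [-0.2, -1.6, 4.6]
finger_gap: 0.241
grip_force: 58.4
```

Emit:
arm_command:
  steps:
    - [0, 0, -0.02, 0, 0]
    - [0, 0, -0.024, 0, 0]
    - [0, 0, -0.01, 0, 0]
    - [0, 0, 0, 0, 0]
    - [0, 0, 0, 0, 0]

```text
t: 10.08
ee_pos: [0.5842, 0.2006, 0.1675]
tool_rot: [-3.14, -0.1, -0.001]
contact_force: [0.3, -0.2, -2.0]
finger_gap: 0.241
grip_force: 58.8
```

Emit:
arm_command:
  steps:
    - [0.007, 0, 0, 0, 0]
    - [0.009, 0, 0, 0, 0]
    - [0.009, 0, 0, 0, 0]
    - [0.008, 0, 0, 0, 0]
    - [0, 0, 0, 0, 0]

```text
t: 10.5
ee_pos: [0.618, 0.2024, 0.1658]
tool_rot: [3.139, 0.1, -0.003]
contact_force: [-3.4, -1.1, -3.1]
finger_gap: 0.245
grip_force: 59.4
```

```bash
python3 - <<'E'
from h import *
im=camera("scene");s=sense();print(s["ee_pos"],s["contact_force"],s["ft_torque"],s["finger_gap"])
cv2.imwrite("pics/e2.png",cv2.resize(im[230:380,310:470],None,fx=3.75,fy=3.75,interpolation=2))
E
```

```text
[0.61758499 0.20233745 0.16602342] [-2.06748004 -1.128299   -1.46190252] [-0.30843836  0.47269231  0.05214089] 0.2396235659657443
```

View pics/e2.png

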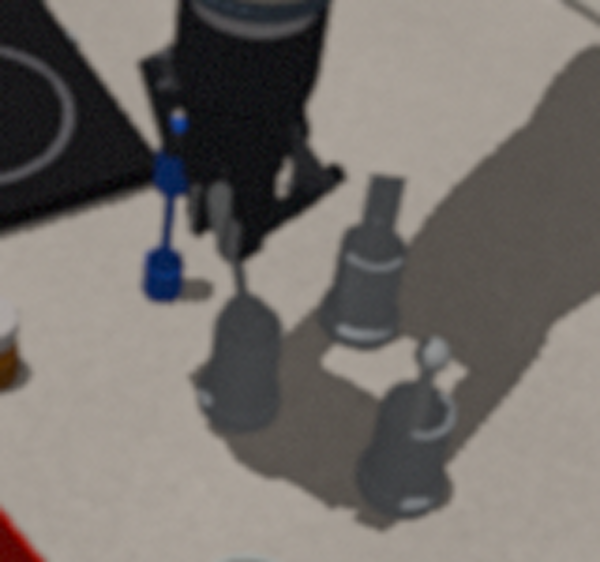

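The dipper is pivoting as planned: the grip at (225,225) now leans away from the rod and cup in the sleeve at (245,300). I'll carry on along the arc.

Emit:
arm_command:
  steps:
    - [0.01, 0, 0.001, 0, 0]
    - [0.01, 0, 0.003, 0, 0]
    - [0.009, 0, 0.004, 0, 0]
    - [0.009, 0, 0.004, 0, 0]
    - [0.009, 0, 0.006, 0, 0]
    - [0.008, 0, 0.006, 0, 0]
    - [0.005, 0, 0.004, 0, 0]
    - [0.003, 0, 0.002, 0, 0]
    - [0, 0, 0, 0, 0]
    - [0, 0, 0, 0, 0]

```text
t: 11.38
ee_pos: [0.6802, 0.2067, 0.1373]
tool_rot: [-3.14, -0.1, -0.001]
contact_force: [-1.9, -1.2, 1.3]
finger_gap: 0.239
grip_force: 58.7
```

Emit:
arm_command:
  steps:
    - [0, 0, -0.02, 0, 0]
    - [0, 0, -0.03, 0, 0]
    - [0, 0, -0.03, 0, 0]
    - [0, 0, -0.03, 0, 0]
    - [0, 0, 0, 0, 0]
    - [0, 0, 0, 0, 0]
    - [0, 0, 0, 0, 0]

```text
t: 11.97
ee_pos: [0.6797, 0.2068, 0.247]
tool_rot: [-3.14, -0.1, -0.001]
contact_force: [-0.1, -0.4, -2.8]
finger_gap: 0.239
grip_force: 58.8
```

```bash
python3 - <<'E'
from h import *
im=camera("scene");s=sense();p=np.array(s["ee_pos"]);M=Ro.from_rotvec(s["tool_rot"]).as_matrix();print(p,s["contact_force"],s["finger_gap"],s["grip_force"])
G=p-M[:,2]*grasp_offset;r0,c0=200,290
for th in(30,40,50,60):
    a=np.radians(th);u=M[:,0]*np.sin(a)+np.array([0,0,np.cos(a)])
    for L in(-.127,): print(th,[round((v-o)*3.75) for v,o in zip(proj("scene",G+u*L)[::-1],(c0,r0))],np.round(G+u*L,3))
print("G",[round((v-o)*3.75) for v,o in zip(proj("scene",G)[::-1],(c0,r0))])
cv2.imwrite("pics/e3.png",cv2.resize(im[r0:r0+150,c0:c0+160],None,fx=3.75,fy=3.75,interpolation=2))
E
```

```text
[0.67925497 0.20662851 0.24602994] [-0.28785043 -0.43175558 -2.29155722] 0.24080652394795268 58.836586475372314
30 [298, 365] [0.616 0.203 0.155]
40 [323, 335] [0.598 0.201 0.168]
50 [346, 302] [0.582 0.2   0.183]
60 [366, 269] [0.57  0.2   0.201]
G [226, 272]
```

View pics/e3.png

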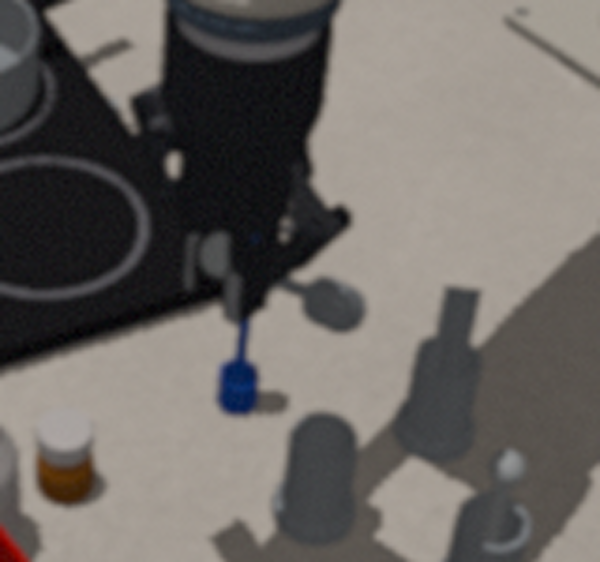

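The dipper is free and slants about 48–50°, with the cup's underside near (345,305). Its cup is at about (0.583, 0.200, 0.182). I'll carry it over the pan.

Emit:
arm_command:
  steps:
    - [-0.002, 0.01, 0, 0, 0]
    - [-0.003, 0.02, 0, 0, 0]
    - [-0.004, 0.028, 0, 0, 0]
    - [-0.004, 0.03, 0, 0, 0]
    - [-0.004, 0.03, 0, 0, 0]
    - [-0.004, 0.03, 0, 0, 0]
    - [-0.004, 0.03, 0, 0, 0]
    - [-0.004, 0.03, 0, 0, 0]
    - [-0.004, 0.03, 0, 0, 0]
    - [-0.004, 0.03, 0, 0, 0]

```text
t: 12.85
ee_pos: [0.6589, -0.0651, 0.2458]
tool_rot: [-3.14, -0.1, 0.003]
contact_force: [1.8, 0.4, -1.7]
finger_gap: 0.243
grip_force: 58.8
```

Emit:
arm_command:
  steps:
    - [-0.004, 0.03, 0, 0, 0]
    - [-0.004, 0.03, 0, 0, 0]
    - [-0.004, 0.03, 0, 0, 0]
    - [-0.004, 0.03, 0, 0, 0]
    - [-0.004, 0.03, 0, 0, 0]
    - [-0.003, 0.025, 0, 0, 0]
    - [-0.002, 0.01, 0.01, 0, 0]
    - [0, 0, 0.012, 0, 0]
    - [0, 0, 0.01, 0, 0]
    - [0, 0, 0, 0, 0]

```text
t: 13.68
ee_pos: [0.6448, -0.2474, 0.2109]
tool_rot: [-3.137, -0.101, 0.01]
contact_force: [-0.2, 0.3, -1.0]
finger_gap: 0.24
grip_force: 58.8
```

Emit:
arm_command:
  steps:
    - [0, 0, 0, 0, 0]
    - [0, 0, 0, 0, 0]
    - [0, 0, 0, 0, 0]
    - [0, 0, 0, 0, 0]

```text
t: 14.02
ee_pos: [0.6475, -0.2487, 0.2161]
tool_rot: [3.139, 0.102, 0.002]
contact_force: [0.3, 0.5, -2.1]
finger_gap: 0.241
grip_force: 58.8
```

```bash
python3 - <<'E'
from h import *
im=camera("scene");s=sense();p=np.array(s["ee_pos"]);M=Ro.from_rotvec(s["tool_rot"]).as_matrix();print(p,s["contact_force"],s["finger_gap"],s["grip_force"])
G=p-M[:,2]*grasp_offset;r0,c0=150,200
for th in(30,40,50,60):
    a=np.radians(th);u=M[:,0]*np.sin(a)+np.array([0,0,np.cos(a)])
    for L in(-.127,): print(th,[round((v-o)*3.75) for v,o in zip(proj("scene",G+u*L)[::-1],(c0,r0))],np.round(G+u*L,3))
print("G",[round((v-o)*3.75) for v,o in zip(proj("scene",G)[::-1],(c0,r0))])
camera("top")
for c in("scene","top"):
  for n in("pan","dipper_cup"):
    for b in boxes_of(c,n)[:3]: print(c,n,round(b["p"],2),np.round(b["centre"]))
cv2.imwrite("pics/e4.png",cv2.resize(im[r0:r0+150,c0:c0+160],None,fx=3.75,fy=3.75,interpolation=2))
E
```

```text
[ 0.64742157 -0.24886461  0.216057  ] [-0.24936156 -0.35931759 -0.62529203] 0.24013829748111618 58.84551286697388
30 [263, 185] [ 0.584 -0.253  0.125]
40 [282, 163] [ 0.566 -0.254  0.137]
50 [299, 138] [ 0.55  -0.255  0.153]
60 [312, 111] [ 0.538 -0.256  0.171]
G [178, 85]
scene pan 0.7 [214. 280.]
scene dipper_cup 0.77 [184. 272.]
scene dipper_cup 0.66 [284. 353.]
scene dipper_cup 0.58 [204. 218.]
top dipper_cup 0.67 [171. 256.]
top dipper_cup 0.62 [247. 253.]
top dipper_cup 0.49 [218. 399.]
```

View pics/e4.png

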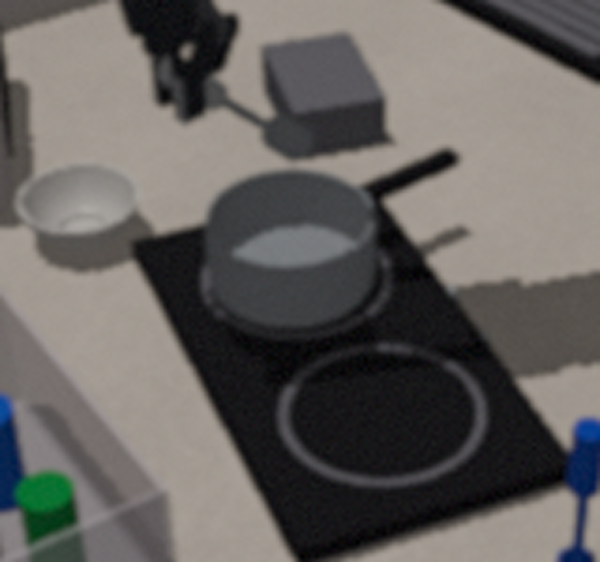

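The pan stands on the goal ring. The dipper slants about 49°, with the cup's underside near (296,138), about 65 mm above the rim and over the pan's middle.

```bash
python3 -c "
from bench import *
print(hand_in())"
```

```text
the job is handed in; nothing more can be done
None
```

I handed the job in with the pan on the goal ring (about 2–3 mm off centre, let go) and the dipper held still at about 49° with its cup over the pan's middle, about 65 mm above the rim; these are camera estimates, and the hand-in returned no verdict.

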